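Load the titration tools into the rinse pot

ROBOT

A 6-joint arm with a two-finger parallel gripper is mounted at the origin on the work surface. World frame = base frame: x ahead of the robot, y to its left, z up, the work surface at z = 0. Lengths are in m, angles in degrees, forces in N, time in s.
With the tool pointing down it reaches from about 0.3 to 0.75 m from the base axis. Payload 8.5 kg.
Tool frame: the origin (TCP) lies midway between the tips of the shut fingers; the grasp point (between the pads) lies 19 mm behind it; z points along the fingers, y is the line along which they close (so a half turn about z gives the same grasp; the last joint's range is limited). The gripper opens to 85 mm and grips with 20 to 120 N. Pads are 22 mm wide; open, the fingers measure 114 mm over their backs; the gripper's body (76 mm by 85 mm) begins 54 mm behind the grasp point. The pads swing forward as they close: fully open they stand 13 mm farther back than shut.
Start: joints at [-86.477, 21.807, 74.336, -0, 83.858, -12.336], TCP at [0.15, -0.529, 0.231] pointing down, gripper open.
Joint ranges: [-178.18, 178.18], [-50.72, 133.34], [12.68, 142.11], [-81.47, 261.47], [9.98, 163.14], [-165.26, 165.26]. Speed limits (degrees/s): [136.94, 136.94, 180, 180, 180, 180].

INTERFACE

Orientations are given as a 3x3 rotation matrix whose columns are the frame's x, y, z axes.
In Python, from rig import monitor, optics, close_job, models gives the robot as it stands.
- The arm moves only by the tool step_arm, never from a script. Its arguments are lists of equal length, an entry for each row: "fingers": the closure, from -1 (fully open) to 1 (shut); "travel": the shift along the tool's x, y, z scaled (see below), a list of three; "twist": the turn about the tool's z scaled (see below). In form: {"fingers": [fingers, ...], "travel": [[tx, ty, tz], ...], "twist": [twist, ...]}. A call has 1 to 10 rows; each row shifts and turns the commanded pose from where the row before left it, along the tool's axes as they then stand; what a row does not reach is not made up. The controller multiplies each number of a shift by 100 mm and each number of a turn by pi rad. A row lasts 1/8 s, in which the tool goes at most 62.5 mm and 10.7 degrees, less where a joint would pass 70% of its speed; a pose out of reach is approached as far as the arm can. A call with a number of a shift or a turn outside -1 to 1 is refused whole. A call with a gripper value outside its range is refused whole. The fingers move at their own pace and stop on an object; "force" is the grip in N (left out, the last holds). Time passes only in rows, so rows that do not move let the fingers close. It gives the time, the measured TCP pose, the force, the opening and the grip force at its end, in the units of the state.
- monitor.observe(): the state, without advancing time (a new reading comes with each control period).
- optics.get_image(name): name is "side" or "top" or "wrist"; returns (picture, depth): 400x640x3 uint8, blue, green, red; 400x640 float32, m along the optical axis (not along the pixel's ray), 0 where there is no reading.
- optics.get_calibration(name): a dict with "vertical_fov" (degrees; the focal length in pixels is half the picture's height over the tangent of half this angle, whatever the lens; pixels are square), "cx", "cy" (the principal point, pixels), "world_from_camera" (4x4, takes a point from camera to world coordinates). Camera axes: x right, y up, looking along -z (the intrinsics and any distortion apply to the point x, -y, -z); pixel columns grow to the right and rows downward; lengths in m; the calibration is good to about 2 mm. A picture is of the moment at which its call begins: read the wrist's pose just before it. get_calibration takes no time and is no camera call; for the wrist camera it gives the pose at the moment of the call.
- close_job(): hands the job in; it is judged then, once.
Trained networks look in the newest picture that a camera, given by its name, has taken for a name from the list of things; names that differ only in an ending like _2 or _b are one class to them, and where a whole thing is asked for, a point or a joint stands for the part that bears it (a point fixed in the world has none). Each returns a list of dicts, best first, with "confidence" (0 to 1); they miss things now and then, are a little off and sometimes report something else, mostly with a low value. They report only what shows in the picture. A call takes as long as a camera call.
- models.trace(camera, query): "mask" (400x640 bool, what is visible of it) and "point" ([column, row] in pixels, amid what is visible of it).
- models.landmark_of(camera, query): "point" ([column, row] in pixels: a listed point, or the origin of a listed thing).
The state is a dict: "time_s": time; "q": joint angles; "qvel": joint speeds; "joint_efforts": joint torques, N m; "position": TCP position; "tool_rot": TCP orientation; "ft_force": force on the tool from outside, world axes, zero at the start; "wrist_torque": the same for the moment, N m; "grip_width": finger opening in m; "gripper_force": force on a finger pad.
Only numpy, scipy, OpenCV 4.12 (cv2) and the standard library are available. Lean on these libraries where they do the work, as an engineer would, in place of code of your own. Each camera call takes 0.05 s, during which the arm holds its last target. There are 200 camera calls.

TASK

Put the electrode, the syringe and the sample scoop into the steel rinse pot, each with its working end down on the drainer inside and its handle sticking out above the rim. They are delicate: lower each one until you feel it rest and then let go, never drop it in or press hard, and leave the other things on the bench where they are.

Things in the scene. Friction and masses are not known exactly. Their poses are not given: they have to be found in the camera images.
- pot: Open round steel rinse pot on a rubber suction foot (158 mm across, 8 mm high): it cannot move. Origin: centre of its underside, z up. Two wire ears on its own +y and -y sides reach 89 mm from the axis, 57 to 93 mm up. A flat, rigid white drainer disc inside, set by hand 40 to 60 mm above the underside, is what things stand on; its height is not reported and must be felt.
- pot_rim (a point): Centre of the pot's mouth, at rim height, 110 mm above the bench. The mouth is 136 mm across inside, 144 mm outside at the rim (wall 4 mm); down to the drainer it is 50 to 70 mm deep.
- electrode: Electrode, 165 mm long, about 80 g: square black cap 24 x 24 mm, 64 mm long, at the handle end; thin glass shaft 14 mm in diameter; square grey guard 24 x 24 x 22 mm (heavy) at the foot. Lies level along its x: +x to the handle end, -x to the working end (foot), z up. Origin: middle of its length, on its underside; its long axis is 12 mm above the origin. Cap spans x = 18.5 to 82.5 mm.
- electrode_foot (a point): End of the electrode's grey guard, on its long axis, 82.5 mm from the middle (axes as the electrode)
- electrode_top (a point): End of the electrode's black cap, on its long axis, 82.5 mm from the middle
- syringe: Rigid sample syringe, 190 mm long, about 80 g: amber barrel 22 mm in diameter (x = -95 to 40 mm), heavy 20 mm brass tip, blue flange 5 x 34 x 24 mm (x = 40 to 45), thin rod and thumb disc. Lies level along its x: +x to the handle end, -x to the working end (foot), z up. Origin: middle of its length, 13 mm below its long axis. It lies in the foam box, axis 35 mm above the bench.
- syringe_foot (a point): Brass tip of the syringe, on its long axis, 95 mm from the middle
- syringe_top (a point): Thumb disc end of the syringe, on its long axis, 95 mm from the middle
- scoop: Sample scoop, 176 mm long, about 90 g: red plastic handle 95 mm long, 18 mm wide, 16 mm high (x = -7 to 88 mm) and a heavy steel trough 80 x 24 x 15 mm at the foot. Lies level along its x: +x to the handle end, -x to the working end (foot), z up. Origin: middle of its length, on its underside; its long axis is 8 mm above the origin.
- scoop_foot (a point): Front edge of the scoop's trough, on its long axis, 88 mm from the middle
- scoop_top (a point): End of the scoop's red handle, on its long axis, 88 mm from the middle
- tray: Flat white box with pink foam in which the syringe lies, 230 x 92 mm, its rim 14 mm and foam floor 10 mm above the bench, long side along its x. Fixed. Origin: centre of its underside. The barrel lies on two foam saddles (44 mm wide, tops 33 mm high) at the tray's x = -80 to -60 and -28 to -8 mm; the barrel is free from x = 0 to the flange.
- reagent_bottle: Brown reagent bottle with a black cap, 72 mm across, 160 mm high. Origin: centre of its underside. Leave alone.
- beaker: Small empty glass beaker, 72 mm across, 85 mm high. Origin: centre of its underside. Leave alone.
- salt_jar: Low jar with a white cap, 56 mm across, 55 mm high. Origin: centre of its underside. Leave alone.
- stopper_box: Closed blue box, 70 x 100 x 35 mm. Origin: centre of its underside. Leave alone.

How it is judged:
By the outcome, as a careful person would: the job done as asked, in the order asked, and still so for the second after the job is handed in, with the robot touching nothing.
It also fails if it takes over 72 s, if anything falls off the work surface, if the arm or the gripper's body presses on something with over 40 N, if the wrist force passes 120 N, or if a joint passes its speed limit or range.

## Working session

There is one attempt and no reset: what is moved stays moved. The work goes in short steps, Python scripts to look and compute and a tool call to move; the robot and the scene stay as the last step left them, time stands still between calls to the robot, and variables do not carry over. Pictures are saved under pics/ and viewed, at most 10 in all, crops included, and the job is handed in when it is done.

Besides the shell and the picture viewer there is one more tool, called after "Call:" as a command line: name --pt "numbers of a row" for each row, then --argument value for the rest. step_arm: Moves the arm, as the interface text tells. Its arguments: {"type":"object","properties":{"fingers":{"type":"array","items":{"type":"number"}},"travel":{"type":"array","items":{"type":"array","items":{"type":"number"}}},"twist":{"type":"array","items":{"type":"number"}},"force":{"type":"number"}},"required":["fingers","travel","twist"]}

```bash
ls; mkdir -p pics
cat > h.py <<'E'
import numpy as np, cv2
from rig import monitor, optics, close_job, models
def K(c):
    f=200/np.tan(np.radians(c['vertical_fov'])/2); return f,c['cx'],c['cy']
def world(c,px,d):
    f,cx,cy=K(c); p=np.array([(px[0]-cx)/f*d,-(px[1]-cy)/f*d,-d,1]); return (np.array(c['world_from_camera'])@p)[:3]
def ray_z(c,px,z):
    o=np.array(c['world_from_camera'])[:3,3]; a=world(c,px,1.0); return o+(a-o)*(z-o[2])/(a-o)[2]
E
python3 - <<'E'
from h import *
s=monitor.observe(); print({k:np.round(v,3).tolist() for k,v in s.items()})
for n in ["top","side"]:
    c=optics.get_calibration(n); print(n,{k:(np.round(v,3).tolist()) for k,v in c.items() if not isinstance(v,str)})
    im,d=optics.get_image(n); cv2.imwrite(f'pics/{n}.png',im); np.save(f'{n}_d.npy',d)
    for q in ["pot_rim","pot","electrode_foot","electrode_top","syringe_foot","syringe_top","scoop_foot","scoop_top","tray","reagent_bottle","beaker","salt_jar","stopper_box"]:
        for r in models.landmark_of(n,q)[:2]:
            p=r['point']; i,j=int(round(p[1])),int(round(p[0]))
            dd=d[i,j] if 0<=i<400 and 0<=j<640 else 0
            print(q,np.round(p,1),round(r['confidence'],2),np.round(world(c,p,dd),3) if dd>0 else None)
E
```

```text
pics
{'time_s': 0.0, 'q': [-86.477, 21.841, 74.385, 0.001, 83.858, -12.335], 'qvel': [0.083, -0.059, -0.021, -0.069, 0.025, 0.021], 'joint_efforts': [-0.003, -44.846, -23.128, -0.0, 0.005, -0.0], 'position': [0.15, -0.529, 0.231], 'tool_rot': [[0.962, 0.273, -0.0], [0.273, -0.962, 0.001], [0.0, -0.001, -1.0]], 'ft_force': [-0.164, -0.54, -0.371], 'wrist_torque': [0.012, -0.048, -0.011], 'gripper_force': 0.0, 'grip_width': 0.086}
top {'vertical_fov': 49.872, 'cx': 313.91, 'cy': 202.232, 'world_from_camera': [[0.014, 0.999, -0.046, 0.523], [-1.0, 0.015, 0.023, -0.013], [0.024, 0.046, 0.999, 1.181], [0.0, 0.0, 0.0, 1.0]]}
pot_rim [289.6 211.8] 0.6 [0.549 0.025 0.055]
pot [286.2 212.1] 0.94 [0.548 0.034 0.058]
electrode_foot [422.8 278.5] 0.66 [ 0.376 -0.335  0.023]
electrode_top [430.1 218.7] 0.77 [ 0.537 -0.361  0.002]
syringe_foot [203.9 249.4] 0.92 [0.447 0.248 0.043]
syringe_foot [420.3 273.6] 0.29 [ 0.389 -0.328  0.025]
syringe_top [186.  182.4] 0.88 [0.623 0.3   0.042]
scoop_foot [379.9 266.9] 0.86 [ 0.403 -0.223 -0.001]
scoop_top [361.8 203. ] 0.56 [ 0.578 -0.172 -0.002]
scoop_to
[... 738 characters left out ...]
trode_top [405.3 191.9] 0.41 [ 0.521 -0.349  0.023]
syringe_foot [277.6 292.1] 0.73 [0.445 0.251 0.026]
syringe_top [217.1 268. ] 0.75 [0.62  0.307 0.029]
scoop_foot [219.3 232.4] 0.23 [0.75  0.22  0.031]
scoop_foot [193.5 258.8] 0.19 [0.696 0.331 0.03 ]
scoop_top [358.8 211.2] 0.66 [ 0.558 -0.16   0.016]
tray [244.7 290. ] 0.63 [0.517 0.296 0.015]
tray [316.6 201.4] 0.51 [ 0.591 -0.014  0.1  ]
reagent_bottle [218.5 234.3] 0.63 [0.752 0.222 0.025]
reagent_bottle [217.  269.3] 0.21 [0.636 0.3   0.012]
beaker [192.1 258.2] 0.83 [0.696 0.334 0.033]
beaker [279.2 292. ] 0.58 [0.458 0.237 0.009]
salt_jar [317. 204.] 0.64 [ 0.59  -0.014  0.092]
stopper_box [352.1 184.5] 0.93 [ 0.673 -0.254  0.03 ]
```

View pics/top.png

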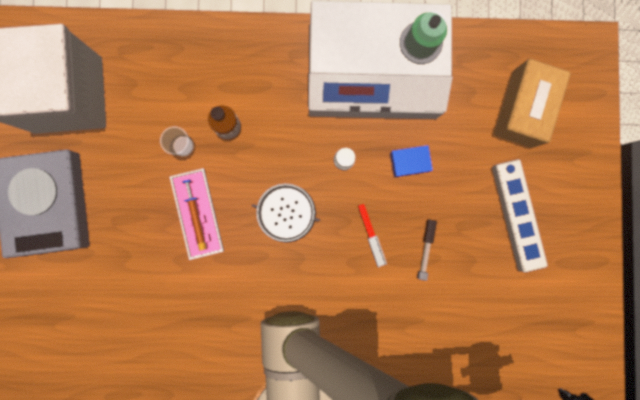

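View pics/side.png

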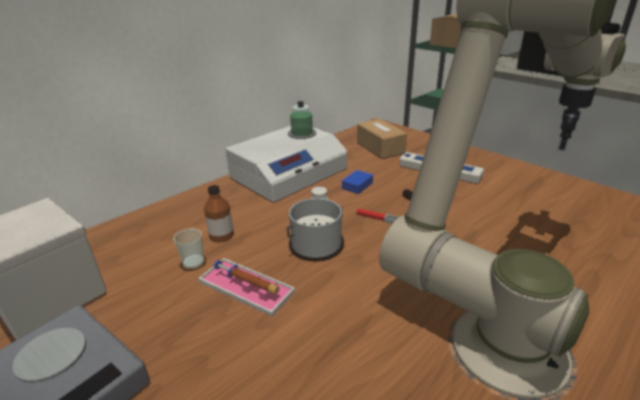

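The top view shows the syringe in the pink tray with its tip near (202,247) and its thumb disc near (187,182). The pot is at (286,212), the scoop runs from its red end (362,206) to its trough (381,265), and the electrode runs from its cap (432,222) to its guard (423,277). The side view agrees. I'll measure the axes from masks next.

```bash
cat >> h.py <<'E'
def axis(cam,name,z,c=None,d=None):
    """mask -> plane z -> (centre, yaw, length, width) world; yaw line only mod 180"""
    c=c or optics.get_calibration(cam)
    r=models.trace(cam,name)
    if not r: return None
    m=r[0]['mask']; v,u=np.nonzero(m)
    P=np.array([ray_z(c,(a,b),z)[:2] for a,b in zip(u,v)],np.float32)
    (cx,cy),(w,h),a=cv2.minAreaRect(P)
    L=cv2.fitLine(P,cv2.DIST_HUBER,0,0.001,0.001).ravel()
    yaw=np.degrees(np.arctan2(L[1],L[0])); yaw=(yaw+90)%180-90
    out=dict(conf=round(r[0]['confidence'],2),n=len(u),c=np.round([cx,cy],4),yaw=round(float(yaw),1),size=np.round(sorted([w,h]),3),line=np.round(L,4))
    if d is not None:
        o=m&(d>0); W=np.array([world(c,(a,b),d[b,a])[2] for b,a in zip(*np.nonzero(o))]); out['zmed']=np.round(np.percentile(W,[10,50,90]),4)
    return out
def go(p,yaw,s=None):
    """print twist and post-twist tool-frame travel (units) from measured pose, tool pointing down"""
    s=s or monitor.observe(); R=np.array(s['tool_rot']); y0=np.degrees(np.arctan2(R[1,0],R[0,0]))
    dy=(yaw-y0+180)%360-180
    a=np.radians(yaw); Rn=np.array([[np.cos(a),np.sin(a),0],[np.sin(a),-np.cos(a),0],[0,0,-1]])
    t=Rn.T@(np.array(p)-np.array(s['position']))
    print('yaw0',round(y0,2),'twist total',round(-dy/180,4),'travel total (0.1m)',np.round(t*10,3),'pos',np.round(s['position'],4))
E
python3 - <<'E'
from h import *
im,d=optics.get_image("top")
for n,z in [("electrode",.018),("syringe",.04),("scoop",.01),("pot",.11),("tray",.014)]: print(n,axis("top",n,z,d=d))
E
```

```text
electrode {'conf': 0.71, 'n': 514, 'c': array([ 0.453 , -0.3459]), 'yaw': -9.5, 'size': array([0.03 , 0.166]), 'line': array([ 0.9863, -0.1647,  0.457 , -0.3465], dtype=float32), 'zmed': array([0.0116, 0.0214, 0.0262])}
syringe {'conf': 0.94, 'n': 527, 'c': array([0.5373, 0.2779]), 'yaw': 14.5, 'size': array([0.03 , 0.189]), 'line': array([0.9681, 0.2508, 0.5249, 0.2739], dtype=float32), 'zmed': array([0.037 , 0.0434, 0.0474])}
scoop {'conf': 0.73, 'n': 1052, 'c': array([ 0.6931, -0.3035]), 'yaw': -79.8, 'size': array([0.076, 0.11 ]), 'line': array([ 0.177 , -0.9842,  0.6936, -0.3033], dtype=float32), 'zmed': array([0.03 , 0.035, 0.038])}
pot {'conf': 0.86, 'n': 2624, 'c': array([0.5455, 0.0336]), 'yaw': 64.3, 'size': array([0.139, 0.144]), 'line': array([0.4333, 0.9013, 0.5457, 0.0333], dtype=float32), 'zmed': array([0.0537, 0.0578, 0.1034])}
tray {'conf': 0.89, 'n': 2349, 'c': array([0.541 , 0.2784]), 'yaw': 20.6, 'size': array([0.093, 0.231]), 'line': array([0.9362, 0.3515, 0.5194, 0.2642], dtype=float32), 'zmed': array([0.0066, 0.0105, 0.0158])}
```

Run:
```python
from h import *
go([.42,-.34,.231],-9.5)
c=optics.get_calibration("wrist"); T=np.array(c['world_from_camera']);s=monitor.observe()
R=np.array(s['tool_rot']); print('cam in tool',np.round(R.T@(T[:3,3]-s['position']),3),np.round(R.T@T[:3,:3],2).tolist(),c['vertical_fov'])
```

```text
yaw0 15.86 twist total 0.1409 travel total (0.1m) [ 2.348 -2.31   0.003] pos [ 0.1503 -0.529   0.2313]
cam in tool [ 0.07  -0.001 -0.143] [[0.0, 0.96, 0.27], [1.0, -0.0, -0.0], [-0.0, 0.27, -0.96]] 64.89467373965027
```

Call:
step_arm --fingers '[-1,-1,-1,-1,-1,-1,-1,-1,-1,-1]' --pt "0 0 0" --pt "0 0 0" --pt "0 0 0" --pt "0.39 -0.385 0" --pt "0.39 -0.385 0" --pt "0.39 -0.385 0" --pt "0.39 -0.385 0" --pt "0.39 -0.385 0" --pt "0.39 -0.385 0" --pt "0 0 0" --twist '[0.047,0.047,0.047,0,0,0,0,0,0,0]' --force 20

```text
time_s: 2.95
position: [0.4215, -0.3377, 0.2313]
tool_rot: [[0.987, -0.161, 0.0], [-0.161, -0.987, 0.0], [0.0, -0.0, -1.0]]
ft_force: [-0.4, -0.1, 0.0]
grip_width: 0.0852
gripper_force: 0.0
```

Run:
```python
from h import *
c=optics.get_calibration("wrist"); im,d=optics.get_image("wrist"); cv2.imwrite('pics/w1.png',im)
print(axis("wrist","electrode",.018,c=c,d=d))
for q in["electrode_foot","electrode_top"]:
    for r in models.landmark_of("wrist",q)[:2]: print(q,np.round(r['point']),round(r['confidence'],2),np.round(ray_z(c,r['point'],.012),4))
```

```text
None
electrode_foot [322. 212.] 0.85 [ 0.3727 -0.3343  0.012 ]
electrode_top [323.  65.] 0.88 [ 0.5362 -0.3621  0.012 ]
electrode_top [228. 198.] 0.59 [ 0.4094 -0.2263  0.012 ]
```

View pics/w1.png

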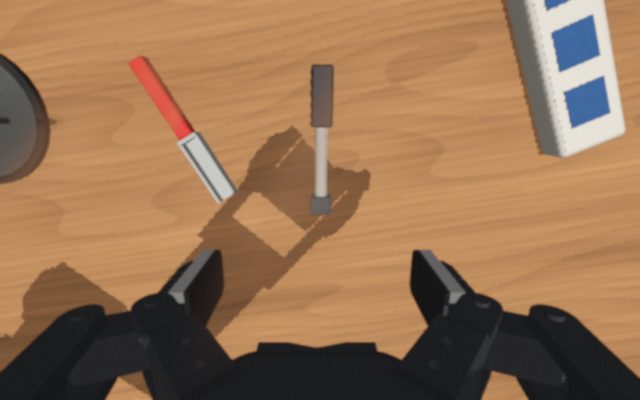

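The wrist picture shows the electrode cap end at (323,65) and its guard at (322,212), the scoop from (137,62) to (225,195), and the pot at the left edge. The landmarks match the picture and give a length of 166 mm.

Run:
```python
from h import *
go([.5166,-.3586,.004],-9.6)
c=optics.get_calibration("wrist")
for q in["scoop_foot","scoop_top"]:
    for r in models.landmark_of("wrist",q)[:2]: print(q,np.round(r['point']),round(r['confidence'],2),np.round(ray_z(c,r['point'],.008),4))
```

```text
yaw0 -9.59 twist total 0.0001 travel total (0.1m) [0.996 0.014 2.273] pos [ 0.4186 -0.3406  0.2313]
scoop_foot [227. 199.] 0.92 [ 0.4047 -0.2271  0.008 ]
scoop_top [135.  58.] 0.92 [ 0.5741 -0.1679  0.008 ]
```

Call:
step_arm --fingers '[-1,-1,-1,-1,-1,-1,-1,-1]' --pt "0.5 0.007 0" --pt "0.496 0.007 0" --pt "0 0 0.5" --pt "0 0 0.5" --pt "0 0 0.5" --pt "0 0 0.4" --pt "0 0 0.2" --pt "0 0 0.17" --twist '[0,0,0,0,0,0,0,0]'

```text
time_s: 4.25
position: [0.5167, -0.3586, 0.0034]
tool_rot: [[0.986, -0.167, -0.0], [-0.167, -0.986, 0.0], [-0.0, -0.0, -1.0]]
ft_force: [0.7, 0.5, 0.1]
grip_width: 0.0856
gripper_force: 0.0
```

Call:
step_arm --fingers '[1,1,1,1,1,1]' --pt "0 0 0" --pt "0 0 0" --pt "0 0 0" --pt "0 0 0" --pt "0 0 0" --pt "0 0 0" --twist '[0,0,0,0,0,0]'

```text
time_s: 5.0
position: [0.5176, -0.3582, 0.0053]
tool_rot: [[0.986, -0.165, 0.001], [-0.165, -0.986, -0.001], [0.001, 0.001, -1.0]]
ft_force: [-1.6, 0.6, 5.6]
grip_width: 0.0235
gripper_force: 21.9
```

Call:
step_arm --fingers '[1,1,1,1,1,1,1]' --pt "0 0 -0.2" --pt "0 0 -0.5" --pt "0 0 -0.5" --pt "0 0 -0.5" --pt "0 0 -0.6" --pt "0 0 -0.6" --pt "0 0 -0.1" --twist '[0,0,0,0,0,0,0]'

```text
time_s: 5.88
position: [0.5178, -0.3581, 0.3088]
tool_rot: [[0.986, -0.165, 0.006], [-0.165, -0.986, -0.006], [0.007, 0.005, -1.0]]
ft_force: [-0.8, 0.4, -2.0]
grip_width: 0.0236
gripper_force: 21.1
```

Run:
```python
from h import *
im,d=optics.get_image("wrist"); im2,d2=optics.get_image("side")
cv2.imwrite('pics/a.png',np.hstack([cv2.resize(im,(400,250)),cv2.resize(im2[50:300,300:640],(400,294))[:250]]))
s=monitor.observe();print(s['position'],s['ft_force'],s['wrist_torque'],s['grip_width'],s['time_s'])
```

```text
[ 0.51733288 -0.35772485  0.30469046] [-0.07066391  0.44210209 -1.07220332] [-0.05749374 -0.06941623  0.01616423] 0.023413149730695387 5.975
```

View pics/a.png

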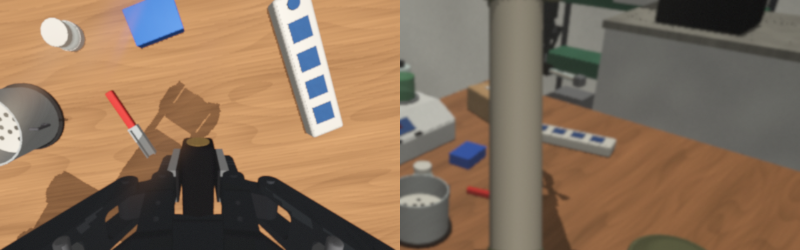

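Run:
```python
from h import *
c=optics.get_calibration("wrist"); im,d=optics.get_image("wrist"); s=monitor.observe()
R=np.array(s['tool_rot'])
for v in range(205,350,10):
    p=d[v,318]; print(v,im[v,318],np.round(R.T@(world(c,(318,v),p)-s['position']),3) if p>0 else None)
for q in["electrode_foot","electrode_top"]:
    for r in models.landmark_of("wrist",q)[:2]: print(q,np.round(r['point']),round(r['confidence'],2))
im,d=optics.get_image("top")
for q in["electrode_foot","electrode_top"]:
    for r in models.landmark_of("top",q)[:2]: print(q,np.round(r['point']),round(r['confidence'],2))
print(s['ft_force'],s['wrist_torque'])
```

```text
205 [ 93 138 188] [-0.064  0.001  0.304]
215 [ 61  93 133] [-0.079  0.001  0.303]
225 [ 56  96 123] [ 0.02  -0.001 -0.009]
235 [29 37 47] [ 0.018 -0.001 -0.019]
245 [32 31 32] [ 0.015 -0.001 -0.021]
255 [30 30 31] [ 0.01  -0.001 -0.021]
265 [29 29 31] [ 0.005 -0.001 -0.021]
275 [30 29 30] [ 0.001 -0.001 -0.021]
285 [29 30 31] [-0.004 -0.001 -0.021]
295 [29 28 28] [-0.01  -0.001 -0.02 ]
305 [29 28 30] [-0.014 -0.001 -0.022]
315 [29 29 31] [-0.021 -0.001 -0.019]
325 [30 30 31] [-0.026 -0.001 -0.02 ]
335 [30 30 30] [-0.031 -0.001 -0.02 ]
345 [29 28 28] [-0.037 -0.001 -0.02 ]
electrode_top [317. 226.] 0.76
[-0.50350044  0.77003923 -1.98443709] [ 0.01290815 -0.13675711  0.06391231]
```

The wrist picture and depth show the cap still level between the pads (end at about (317,226)), so pad friction is holding it. I'll try short vertical strokes to let the heavy foot work itself down.

Call:
step_arm --fingers '[1,1,1,1,1,1,1,1,1]' --pt "0 0 0.6" --pt "0 0 0.5" --pt "0 0 -0.5" --pt "0 0 0.5" --pt "0 0 -0.5" --pt "0 0 0.5" --pt "0 0 -0.5" --pt "0 0 0" --pt "0 0 0" --twist '[0,0,0,0,0,0,0,0,0]'

```text
time_s: 7.4
position: [0.5173, -0.3578, 0.2439]
tool_rot: [[0.986, -0.165, -0.0], [-0.165, -0.986, 0.0], [-0.0, -0.0, -1.0]]
ft_force: [-0.3, 0.1, -0.6]
grip_width: 0.0234
gripper_force: 20.9
```

```bash
cat >> h.py <<'E'
def tilt(col=318,rows=range(215,356,20)):
    c=optics.get_calibration("wrist"); s=monitor.observe(); im,d=optics.get_image("wrist"); R=np.array(s['tool_rot'])
    for v in rows:
        p=d[v,col]; print(v,im[v,col],np.round(R.T@(world(c,(col,v),p)-s['position']),3) if p>0 else None)
    print(s['time_s'],np.round(s['position'],4),np.round(s['ft_force'],2),np.round(s['wrist_torque'],3),round(s['grip_width'],4))
E
python3 -c "
from h import *
tilt()"
```

```text
215 [ 62  97 136] [-0.06   0.     0.243]
235 [ 54  95 120] [ 0.018 -0.001 -0.017]
255 [26 26 28] [ 0.01  -0.001 -0.02 ]
275 [26 24 26] [-0.    -0.001 -0.018]
295 [25 24 25] [-0.012 -0.001 -0.016]
315 [26 24 25] [-0.022 -0.001 -0.016]
335 [26 25 27] [-0.036 -0.001 -0.013]
355 [31 30 30] [ 0.012 -0.001 -0.079]
7.4 [ 0.5173 -0.3578  0.2439] [-0.34  0.13 -0.56] [-0.037 -0.096 -0.042] 0.0234
```

Call:
step_arm --fingers '[1,1,1,1,1,1,-0.3,-0.3,-0.3]' --pt "0 0 0.6" --pt "0 0 0.6" --pt "0 0 0.6" --pt "0 0 0.3" --pt "0 0 0.15" --pt "0 0 0.13" --pt "0 0 0" --pt "0 0 0" --pt "0.2 0 -0.12" --twist '[0,0,0,0,0,0,0,0,0]'

```text
time_s: 8.57
position: [0.5364, -0.3611, 0.0188]
tool_rot: [[0.986, -0.166, -0.001], [-0.166, -0.986, 0.001], [-0.001, -0.0, -1.0]]
ft_force: [-0.3, -0.2, 0.7]
grip_width: 0.0553
gripper_force: 0.0
```

Call:
step_arm --fingers '[1,1,1,1,1]' --pt "0 0 0" --pt "0 0 0" --pt "0 0 0" --pt "0 0 0" --pt "0 0 0" --twist '[0,0,0,0,0]'

```text
time_s: 9.2
position: [0.5367, -0.361, 0.0185]
tool_rot: [[0.986, -0.165, -0.0], [-0.165, -0.986, 0.0], [-0.0, -0.0, -1.0]]
ft_force: [-1.0, 0.7, 5.6]
grip_width: 0.023
gripper_force: 19.7
```

```bash
python3 -c "
from h import *
tilt(rows=range(225,290,8))"
```

```text
225 [ 62  96 136] [ 0.01  -0.001  0.018]
233 [ 63  95 135] [ 0.005 -0.001  0.018]
241 [ 65  98 138] [ 0.    -0.001  0.019]
249 [ 56  99 125] [-0.    -0.001  0.009]
257 [ 57 100 126] [-0.    -0.001 -0.   ]
265 [31 29 30] [-0.002 -0.001 -0.005]
273 [30 29 30] [-0.006 -0.001 -0.006]
281 [31 32 31] [-0.01  -0.001 -0.007]
289 [32 32 32] [-0.014 -0.001 -0.006]
9.2 [ 0.5367 -0.361   0.0185] [-1.01  0.69  5.58] [ 0.272  0.261 -0.022] 0.023
```

Call:
step_arm --fingers '[1,1,1,1,1,1,1,1]' --pt "0 0 -0.3" --pt "0 0 -0.5" --pt "0 0 -0.5" --pt "0 0 -0.5" --pt "0 0 0.4" --pt "0 0 -0.5" --pt "0 0 0" --pt "0 0 0" --twist '[0,0,0,0,0,0,0,0]'

```text
time_s: 10.25
position: [0.5367, -0.361, 0.2075]
tool_rot: [[0.986, -0.166, -0.001], [-0.166, -0.986, 0.001], [-0.001, -0.001, -1.0]]
ft_force: [-0.2, 0.5, -1.8]
grip_width: 0.0225
gripper_force: 19.9
```

```bash
python3 -c "
from h import *
tilt(rows=range(185,330,10))"
```

```text
185 [ 50  78 114] [-0.012  0.     0.207]
195 [ 50  78 113] [-0.024  0.     0.207]
205 [ 52  80 115] [-0.035  0.     0.207]
215 [22 27 37] [ 0.017 -0.001  0.015]
225 [ 65 113 143] [ 0.017 -0.001 -0.   ]
235 [ 67 119 150] [ 0.012 -0.001 -0.   ]
245 [ 66 118 149] [ 0.007 -0.001 -0.003]
255 [ 67 118 148] [ 0.002 -0.001 -0.004]
265 [ 71 109 154] [-0.113  0.     0.208]
275 [ 81 122 170] [-0.126  0.     0.207]
285 [ 92 137 188] [-0.141  0.     0.208]
295 [ 90 136 187] [-0.155  0.     0.208]
305 [ 89 135 185] [-0.169  0.     0.207]
315 [ 88 132 182] [-0.184  0.     0.207]
325 [ 89 133 183] [-0.198  0.     0.206]
10.25 [ 0.5367 -0.361   0.2075] [-0.15  0.5  -1.84] [-0.014 -0.129  0.02 ] 0.0225
```

The electrode now hangs foot-down, tilted about 12°, with its top leaning toward tool +x. I'll carry it to the pot.

```bash
python3 -c "
from h import *
go([.575,-.06,.30],-60)"
```

```text
yaw0 -9.53 twist total 0.2804 travel total (0.1m) [-2.414 -1.837 -0.929] pos [ 0.5366 -0.3609  0.2071]
```

Call:
step_arm --fingers '[1,1,1,1,1,1]' --pt "0 0 -0.2" --pt "0 0 -0.2" --pt "0 0 -0.2" --pt "0 0 -0.2" --pt "0 0 -0.13" --pt "0 0 0" --twist '[0.056,0.056,0.056,0.056,0.056,0]' --force 30

```text
time_s: 11.05
position: [0.5371, -0.3613, 0.301]
tool_rot: [[0.502, -0.865, -0.0], [-0.865, -0.502, -0.0], [0.0, 0.0, -1.0]]
ft_force: [-0.1, 1.1, -1.4]
grip_width: 0.022
gripper_force: 29.5
```

Call:
step_arm --fingers '[1,1,1,1,1,1,1,1]' --pt "-0.2 -0.15 0" --pt "-0.4 -0.31 0" --pt "-0.45 -0.34 0" --pt "-0.45 -0.34 0" --pt "-0.45 -0.34 0" --pt "-0.3 -0.23 0" --pt "-0.16 -0.13 0" --pt "0 0 0" --twist '[0,0,0,0,0,0,0,0]'

```text
time_s: 12.05
position: [0.5755, -0.0598, 0.3006]
tool_rot: [[0.504, -0.864, -0.001], [-0.864, -0.504, 0.0], [-0.001, 0.001, -1.0]]
ft_force: [0.7, -0.2, -1.4]
grip_width: 0.0221
gripper_force: 29.5
```

Run:
```python
from h import *
tilt(rows=range(205,265,8))
c=optics.get_calibration("wrist"); im,d=optics.get_image("wrist")
im2,d2=optics.get_image("side"); im3,d3=optics.get_image("top")
cv2.imwrite('pics/b.png',np.vstack([np.hstack([cv2.resize(im,(400,250)),im2[80:330,150:550]]),np.hstack([im3[100:350,150:550],im3[100:350,150:550]])]))
for n,cc,dd in(("wrist",c,d),):
    for r in models.landmark_of(n,"pot_rim")[:2]: print(np.round(r['point']),r['confidence'],np.round(ray_z(cc,r['point'],.11),4))
    for r in models.trace(n,"pot")[:1]:
        m=r['mask']; v,u=np.nonzero(m&(d>0)); P=np.array([world(c,(a,b),d[b,a]) for a,b in zip(u,v)])
        rim=P[P[:,2]>.1]; (x,y),rad=cv2.minEnclosingCircle(rim[:,:2].astype(np.float32)); print('rim',x,y,rad,np.percentile(rim[:,2],95))
        A=np.c_[2*rim[:,:2],np.ones(len(rim))]; q=np.linalg.lstsq(A,(rim[:,:2]**2).sum(1),rcond=None)[0]; print('fit',q[:2],np.sqrt(q[2]+q[0]**2+q[1]**2))
        I=P[(np.hypot(P[:,0]-x,P[:,1]-y)<.055)]; print('drainer z',np.percentile(I[:,2],[10,50,90]))
```

```text
205 [140 145 149] [-0.032 -0.     0.19 ]
213 [81 84 89] [-0.024 -0.     0.137]
221 [42 46 50] [ 0.016 -0.001  0.002]
229 [ 82 138 169] [ 0.013 -0.001  0.001]
237 [ 80 137 169] [ 0.009 -0.001 -0.001]
245 [ 79 136 168] [ 0.006 -0.001 -0.003]
253 [ 79 136 168] [ 0.002 -0.001 -0.003]
261 [35 34 35] [-0.003 -0.001 -0.003]
12.05 [ 0.5755 -0.0598  0.3006] [ 0.68 -0.25 -1.4 ] [-0.05   0.013 -0.015] 0.0221
[295. 260.] 0.83 [0.5482 0.0392 0.11  ]
rim 0.5458738207817078 0.0125472042709589 0.09159749746322632 0.11123292595079551
fit [0.54746349 0.03330036] 0.06961679926415129
drainer z [0.01083815 0.05788672 0.1088731 ]
```

View pics/b.png

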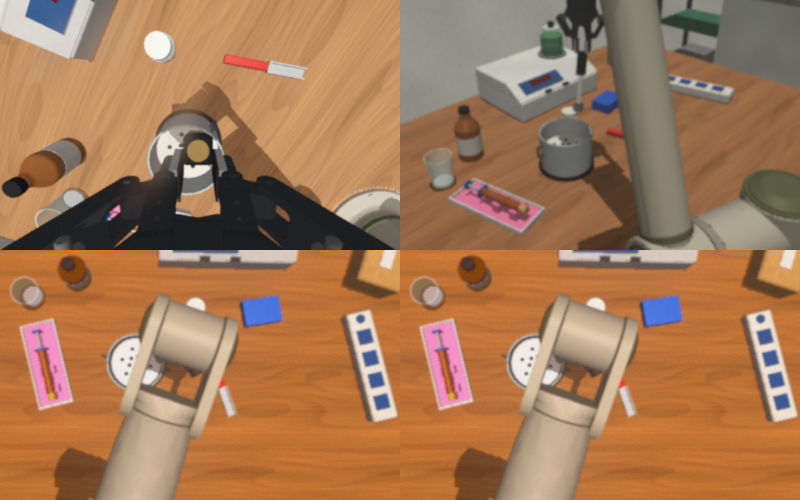

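The electrode hangs in the gripper over the pot with its guard above the mouth in the side view. The pot centre is about (0.547, 0.0335), the drainer reads about 58 mm, and the tilt is about 18°.

Call:
step_arm --fingers '[1,1,1,1,1,1,1]' --pt "-0.15 -0.22 0" --pt "0 0 0" --pt "0 0 0.3" --pt "0 0 0.25" --pt "0 0 0.1" --pt "0 0 0.03" --pt "0 0 0" --twist '[0,0,0,0,0,0,0]'

```text
time_s: 13.22
position: [0.5872, -0.0366, 0.2341]
tool_rot: [[0.501, -0.865, 0.001], [-0.865, -0.501, -0.0], [0.001, -0.001, -1.0]]
ft_force: [0.3, 0.0, -0.9]
grip_width: 0.0221
gripper_force: 29.8
```

```bash
python3 -c "
from h import *
tilt(rows=range(205,265,8))"
```

```text
205 [138 142 144] [-0.012 -0.     0.124]
213 [69 71 76] [-0.025 -0.     0.139]
221 [43 45 51] [ 0.016 -0.001  0.001]
229 [ 83 139 171] [ 0.013 -0.001 -0.   ]
237 [ 82 138 171] [ 0.009 -0.001 -0.001]
245 [ 81 137 170] [ 0.006 -0.001 -0.003]
253 [ 79 137 169] [ 0.002 -0.001 -0.003]
261 [33 33 34] [-0.002 -0.001 -0.004]
13.225 [ 0.5872 -0.0366  0.2341] [ 0.34  0.   -0.91] [-0.029 -0.025 -0.006] 0.0221
```

Call:
step_arm --fingers '[1,1,1]' --pt "0 0 0.03" --pt "0 0 0.03" --pt "0 0 0" --twist '[0,0,0]'

```text
time_s: 13.65
position: [0.5869, -0.0363, 0.2271]
tool_rot: [[0.501, -0.865, -0.0], [-0.865, -0.501, 0.0], [-0.0, 0.0, -1.0]]
ft_force: [0.4, -0.5, -1.5]
grip_width: 0.0217
gripper_force: 29.8
```

Call:
step_arm --fingers '[1,1,1,1]' --pt "0 0 0.03" --pt "0 0 0.02" --pt "0 0 0.02" --pt "0 0 0" --twist '[0,0,0,0]'

```text
time_s: 14.15
position: [0.5869, -0.0363, 0.2201]
tool_rot: [[0.501, -0.865, -0.0], [-0.865, -0.501, 0.0], [-0.0, 0.0, -1.0]]
ft_force: [0.6, 0.3, -0.9]
grip_width: 0.0219
gripper_force: 29.8
```

Call:
step_arm --fingers '[1,1]' --pt "0 0 0.02" --pt "0 0 0" --twist '[0,0]'

```text
time_s: 14.4
position: [0.5869, -0.0363, 0.2182]
tool_rot: [[0.501, -0.865, -0.0], [-0.865, -0.501, 0.0], [-0.0, 0.0, -1.0]]
ft_force: [0.3, 0.3, -1.2]
grip_width: 0.0218
gripper_force: 29.8
```

Call:
step_arm --fingers '[1,1,1]' --pt "0 0 0.02" --pt "0 0 0.02" --pt "0 0 0" --twist '[0,0,0]'

```text
time_s: 14.78
position: [0.5882, -0.0371, 0.2168]
tool_rot: [[0.501, -0.865, 0.006], [-0.865, -0.501, -0.002], [0.005, -0.004, -1.0]]
ft_force: [0.0, -2.1, 10.9]
grip_width: 0.0216
gripper_force: 31.4
```

```bash
python3 -c "
from h import *
tilt(rows=range(197,265,8))"
```

```text
197 [102 107 112] [-0.014 -0.     0.156]
205 [102 105 109] [-0.013 -0.     0.128]
213 [136 140 140] [-0.014 -0.001  0.106]
221 [41 44 49] [ 0.016 -0.001  0.003]
229 [ 84 140 172] [ 0.013 -0.001 -0.001]
237 [ 82 139 171] [ 0.01  -0.001 -0.003]
245 [ 83 139 172] [ 0.005 -0.001 -0.002]
253 [ 80 138 170] [ 0.002 -0.001 -0.004]
261 [34 33 35] [-0.002 -0.001 -0.004]
14.775 [ 0.5882 -0.0371  0.2168] [ 0.02 -2.14 10.92] [-0.465 -0.078 -0.007] 0.0216
```

Call:
step_arm --fingers '[1,1,0.2,-0.1,-0.1,-0.1,-0.1]' --pt "0 0 -0.012" --pt "0 0 0" --pt "0 0 0" --pt "0 0 0" --pt "0 0 -0.1" --pt "0 0 -0.4" --pt "0 0 -0.5" --twist '[0,0,0,0,0,0,0]'

```text
time_s: 15.7
position: [0.5866, -0.0362, 0.3166]
tool_rot: [[0.501, -0.865, -0.002], [-0.865, -0.501, 0.0], [-0.001, 0.001, -1.0]]
ft_force: [0.3, 0.3, 0.3]
grip_width: 0.0469
gripper_force: 0.0
```

Run:
```python
from h import *
im2,d2=optics.get_image("side"); im,d=optics.get_image("wrist")
cv2.imwrite('pics/c.png',np.hstack([cv2.resize(im,(400,250)),im2[80:330,150:550]]))
go([.58,.2895,.25],15)
```

```text
yaw0 -59.91 twist total -0.4162 travel total (0.1m) [ 0.765 -3.17   0.718] pos [ 0.5881 -0.0365  0.3218]
```

View pics/c.png

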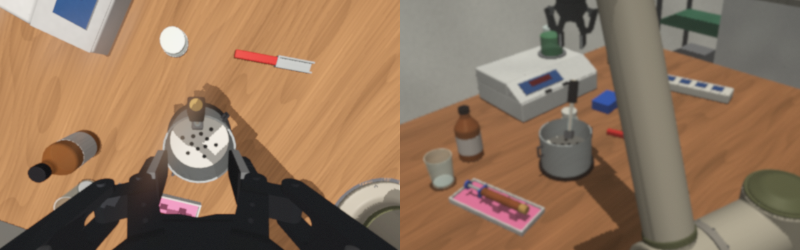

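The electrode stands in the pot, leaning outward on the rim, at (197,105) in the left picture. The scoop lies at (235–310, 52–68) and the syringe tray at (180,207). I'll look at the syringe next.

Run:
```python
from h import *
go([.53,.27,.25],15)
```

```text
yaw0 -59.91 twist total -0.4162 travel total (0.1m) [ 0.232 -3.111  0.718] pos [ 0.5881 -0.0365  0.3218]
```

Call:
step_arm --fingers '[-1,-1,-1,-1,-1,-1,-1,-1]' --pt "0 0 0" --pt "0 0 0" --pt "0 0 0" --pt "0 0 0" --pt "0 0 0" --pt "0 0 0" --pt "0 0 0" --pt "0 0 0" --twist '[-0.052,-0.052,-0.052,-0.052,-0.052,-0.052,-0.052,-0.052]' --force 20

```text
time_s: 16.8
position: [0.5869, -0.0363, 0.3155]
tool_rot: [[0.965, 0.263, -0.0], [0.263, -0.965, 0.0], [-0.0, -0.0, -1.0]]
ft_force: [-0.5, -0.2, 0.2]
grip_width: 0.0855
gripper_force: 0.0
```

Call:
step_arm --fingers '[-1,-1,-1,-1,-1,-1,-1]' --pt "0.04 -0.55 0" --pt "0.04 -0.55 0" --pt "0.04 -0.55 0.1" --pt "0.04 -0.55 0.2" --pt "0.04 -0.55 0.2" --pt "0.03 -0.36 0.15" --pt "0 0 0" --twist '[0,0,0,0,0,0,0]'

```text
time_s: 17.68
position: [0.5276, 0.2721, 0.2492]
tool_rot: [[0.965, 0.262, -0.003], [0.262, -0.965, -0.001], [-0.003, -0.0, -1.0]]
ft_force: [-0.4, 0.5, 0.8]
grip_width: 0.0856
gripper_force: 0.0
```

Run:
```python
from h import *
s=monitor.observe(); c=optics.get_calibration("wrist"); im,d=optics.get_image("wrist")
cv2.imwrite('pics/d.png',im); print(s['position'])
P={}
for q in["syringe_foot","syringe_top"]:
    for r in models.landmark_of("wrist",q)[:2]:
        w=ray_z(c,r['point'],.035); P.setdefault(q,w); print(q,np.round(r['point']),round(r['confidence'],2),np.round(w,4))
if len(P)==2:
    a,b=P["syringe_foot"],P["syringe_top"]; u=(b-a)/np.linalg.norm(b-a); print('len',np.linalg.norm(b-a),'yaw',np.degrees(np.arctan2(u[1],u[0])))
    n=np.array([-u[1],u[0]]); 
    v,uu=np.mgrid[0:400,0:640]; ok=d>0; v,uu=v[ok],uu[ok]
    f,cx,cy=K(c);D=d[ok]; T=np.array(c['world_from_camera']); W=(T[:3,:3]@np.c_[(uu-cx)/f*D,-(v-cy)/f*D,-D].T).T+T[:3,3]
    X=(W[:,:2]-a[:2])@u[:2]-.095; Y=(W[:,:2]-a[:2])@n
    for x in np.arange(-.1,.104,.006):
        m=(abs(X-x)<.0015)&(abs(Y)<.03)&(W[:,2]>.026)
        if m.sum()>2: print(round(x,3),m.sum(),'y',np.round(np.percentile(Y[m],[2,98]),4),'zmax',round(np.percentile(W[m,2],95),4))
```

```text
[0.52764611 0.27205542 0.24921434]
syringe_top [314.  76.] 0.7 [0.6288 0.3035 0.035 ]
```

View pics/d.png

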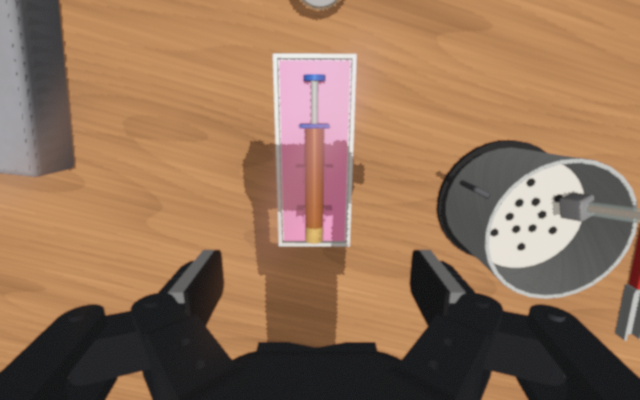

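The syringe lies straight in the tray, with its brass tip end at (314,241), flange at (314,126) and thumb disc at (314,77), spanning columns 304–325. I'll use those pixels.

Run:
```python
from h import *
c=optics.get_calibration("wrist"); im,d=optics.get_image("wrist")
a=ray_z(c,(314,242),.035); b=ray_z(c,(314.5,76),.042); u=(b-a)[:2]; print(a,b,np.linalg.norm(u),np.degrees(np.arctan2(u[1],u[0])))
f,cx,cy=K(c)
for v in range(70,90,2): 
    print(v,[tuple(np.round(world(c,(x,v),d[v,x])*1000).astype(int)) for x in (303,306,314,322,325)], im[v,314])
l=ray_z(c,(304,78),.035);r=ray_z(c,(325,78),.035);print('disc dia',np.linalg.norm(l-r))
```

```text
[0.44601446 0.25139357 0.035     ] [0.63047915 0.29957192 0.042     ] 0.19065250076701443 14.637485141340974
70 [(np.int64(636), np.int64(315), np.int64(10)), (np.int64(637), np.int64(312), np.int64(10)), (np.int64(640), np.int64(303), np.int64(10)), (np.int64(642), np.int64(294), np.int64(10)), (np.int64(643), np.int64(291), np.int64(9))] [215 186 237]
72 [(np.int64(634), np.int64(314), np.int64(11)), (np.int64(635), np.int64(311), np.int64(10)), (np.int64(637), np.int64(302), np.int64(11)), (np.int64(640), np.int64(293), np.int64(9)), (np.int64(641), np.int64(290), np.int64(10))] [215 185 236]
74 [(np.int64(632), np.int64(314), np.int64(8)), (np.int64(633), np.int64(310), np.int64(11)), (np.int64(635), np.int64(302), np.int64(10)), (np.int64(638), np.int64(293), np.int64(10)), (np.int64(639), np.int64(290), np.int64(10))] [213 179 226]
76 [(np.int64(627), np.int64(311), np.int64(42)), (np.int64(628), np.int64(308), np.int64(47)), (np.int64(630), np.int64(300), np.int64(47)), (np.int64(636), np.int64(292), np.int64(10)), (np.int64(637), np.int64(289), np.int64(10))] [206 142 149]
78
[... 811 characters left out ...]
nt64(308), np.int64(11)), (np.int64(623), np.int64(298), np.int64(38)), (np.int64(627), np.int64(290), np.int64(10)), (np.int64(628), np.int64(287), np.int64(10))] [152 150 165]
86 [(np.int64(620), np.int64(311), np.int64(9)), (np.int64(621), np.int64(307), np.int64(10)), (np.int64(621), np.int64(298), np.int64(38)), (np.int64(625), np.int64(289), np.int64(10)), (np.int64(626), np.int64(286), np.int64(11))] [173 166 187]
88 [(np.int64(618), np.int64(310), np.int64(11)), (np.int64(618), np.int64(307), np.int64(11)), (np.int64(619), np.int64(297), np.int64(37)), (np.int64(623), np.int64(289), np.int64(9)), (np.int64(624), np.int64(286), np.int64(9))] [178 169 191]
disc dia 0.022457293932201524
```

Run:
```python
from h import *
go([.6275,.299,.03],14.7)
```

```text
yaw0 14.89 twist total 0.001 travel total (0.1m) [ 1.024 -0.04   2.212] pos [0.5294 0.2691 0.2512]
```

Call:
step_arm --fingers '[-1,-1,-1,-1,-1,-1,-1,-1,-1]' --pt "0.51 -0.017 0" --pt "0.51 -0.017 0" --pt "0 0 0.5" --pt "0 0 0.5" --pt "0 0 0.5" --pt "0 0 0.4" --pt "0 0 0.2" --pt "0 0 0.1" --pt "0 0 0" --twist '[0,0,0,0,0,0,0,0,0]'

```text
time_s: 19.0
position: [0.627, 0.2991, 0.0308]
tool_rot: [[0.966, 0.257, 0.0], [0.257, -0.966, 0.0], [0.0, 0.0, -1.0]]
ft_force: [-0.4, -0.2, -0.0]
grip_width: 0.0854
gripper_force: 0.0
```

Call:
step_arm --fingers '[1,1,1,1,1,1]' --pt "0 0 0" --pt "0 0 0" --pt "0 0 0" --pt "0 0 0" --pt "0 0 0" --pt "0 0 0" --twist '[0,0,0,0,0,0]'

```text
time_s: 19.75
position: [0.6266, 0.2998, 0.0306]
tool_rot: [[0.966, 0.258, 0.0], [0.258, -0.966, 0.0], [0.0, -0.0, -1.0]]
ft_force: [-0.1, 0.4, 0.1]
grip_width: 0.0221
gripper_force: 19.6
```

```bash
python3 -c "
from h import *
tilt(rows=range(225,310,10))"
```

```text
225 [132 103 179] [ 0.009 -0.     0.021]
235 [132 103 179] [ 0.004 -0.     0.02 ]
245 [112  70  93] None
255 [104  57  30] [ 0.004 -0.    -0.005]
265 [114  62  33] [ 0.004 -0.    -0.015]
275 [141  78  40] None
285 [131 133 132] [-0.01 -0.   -0.01]
295 [130 134 133] [-0.017 -0.    -0.007]
305 [131 133 132] [-0.022 -0.    -0.007]
19.75 [0.6266 0.2998 0.0306] [-0.11  0.44  0.12] [ 0.074 -0.073  0.005] 0.0221
```

Call:
step_arm --fingers '[1,1,1,1,1,1,1,1]' --pt "0 0 -0.15" --pt "0 0 -0.4" --pt "0 0 -0.5" --pt "0 0 -0.5" --pt "0 0 -0.5" --pt "0 0 -0.4" --pt "0 0 -0.35" --pt "0 0 0" --twist '[0,0,0,0,0,0,0,0]'

```text
time_s: 20.8
position: [0.6267, 0.2998, 0.3145]
tool_rot: [[0.966, 0.258, 0.006], [0.258, -0.966, 0.002], [0.007, -0.0, -1.0]]
ft_force: [-0.6, 0.0, -0.9]
grip_width: 0.0224
gripper_force: 19.6
```

Run:
```python
from h import *
tilt(rows=range(155,310,10))
im,d=optics.get_image("wrist"); im2,d2=optics.get_image("side")
cv2.imwrite('pics/e.png',np.hstack([cv2.resize(im,(400,250)),cv2.resize(im2,(400,250))]))
```

```text
155 [134 118 185] [0.01  0.001 0.304]
165 [135 117 185] [-0.004  0.001  0.303]
175 [136 115 185] [-0.019  0.001  0.304]
185 [136 113 184] [-0.034  0.001  0.304]
195 [134 110 183] [-0.049  0.001  0.303]
205 [209 177 244] [-0.064  0.001  0.304]
215 [208 174 245] [-0.08   0.001  0.305]
225 [131 102 177] [-0.096  0.001  0.305]
235 [144  82  49] [ 0.012 -0.     0.   ]
245 [145  82  46] [ 0.008 -0.    -0.004]
255 [145  81  45] [ 0.004 -0.    -0.006]
265 [145  82  44] [ 0.001 -0.    -0.009]
275 [145  80  41] [-0.003 -0.001 -0.012]
285 [139  78  47] [-0.032 -0.     0.028]
295 [ 62  93 132] [-0.222  0.001  0.314]
305 [ 64  97 138] [-0.241  0.002  0.314]
20.8 [0.6267 0.2998 0.3145] [-0.61  0.03 -0.95] [-0.004 -0.058 -0.031] 0.0224
```

View pics/e.png

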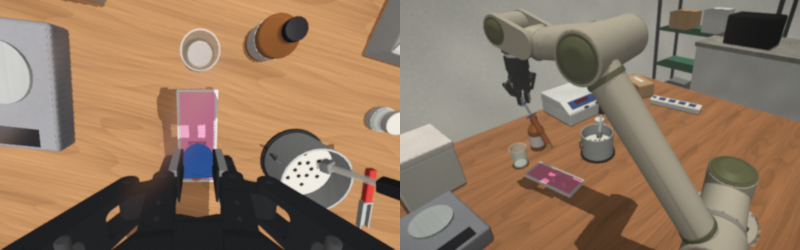

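The syringe swung down and now hangs tilted about 38°, with the blue disc at (198,160). A few more strokes while turning should bring it closer to vertical.

Call:
step_arm --fingers '[1,1,1,1,1,1,1,1]' --pt "0 0 0.4" --pt "0 0 -0.45" --pt "0 0 0.45" --pt "0 0 -0.45" --pt "0 0 0.45" --pt "0 0 -0.45" --pt "0 0 0" --pt "0 0 0" --twist '[-0.042,-0.042,-0.042,-0.042,-0.042,-0.042,0,0]'

```text
time_s: 21.95
position: [0.6267, 0.2998, 0.3152]
tool_rot: [[0.496, 0.868, 0.0], [0.868, -0.496, 0.0], [0.0, 0.0, -1.0]]
ft_force: [0.8, -0.2, -0.3]
grip_width: 0.0221
gripper_force: 19.9
```

Run:
```python
from h import *
tilt(rows=range(205,300,7))
go([.547+.5*.07,.0335+.866*.07,.325],60)
```

```text
205 [ 59  77 116] [-0.017  0.002  0.15 ]
212 [ 47  63 102] [-0.003  0.002  0.084]
219 [152  91  67] [0.005 0.001 0.045]
226 [149  88  61] [0.001 0.001 0.044]
233 [155  90  57] [ 0.015  0.001 -0.004]
240 [155  89  54] [ 0.012  0.001 -0.005]
247 [154  88  51] [ 0.009  0.001 -0.006]
254 [154  90  51] [ 0.006  0.001 -0.007]
261 [153  87  47] [ 0.002  0.001 -0.006]
268 [152  87  47] [-0.001  0.001 -0.008]
275 [152  85  46] [-0.005  0.001 -0.008]
282 [105 154 205] [-0.199  0.003  0.316]
289 [ 97 144 194] [-0.211  0.003  0.315]
296 [48 47 48] [-0.218  0.003  0.304]
21.95 [0.6267 0.2998 0.3152] [ 0.8  -0.25 -0.3 ] [ 0.033 -0.02  -0.045] 0.0221
yaw0 60.27 twist total 0.0015 travel total (0.1m) [-2.004  0.641 -0.102] pos [0.6267 0.2998 0.3148]
```

Call:
step_arm --fingers '[1,1,1,1,1,1,1]' --pt "-0.2 0.06 -0.05" --pt "-0.35 0.11 -0.05" --pt "-0.45 0.15 0" --pt "-0.45 0.15 0" --pt "-0.35 0.11 0" --pt "-0.17 0.05 0" --pt "0 0 0" --twist '[0,0,0,0,0,0,0]'

```text
time_s: 22.88
position: [0.5838, 0.097, 0.3254]
tool_rot: [[0.496, 0.868, -0.0], [0.868, -0.496, 0.0], [0.0, -0.0, -1.0]]
ft_force: [0.0, -0.0, -1.8]
grip_width: 0.0226
gripper_force: 19.9
```

Run:
```python
from h import *
tilt(rows=range(198,285,7))
im,d=optics.get_image("wrist"); im2,d2=optics.get_image("side")
cv2.imwrite('pics/f.png',np.hstack([cv2.resize(im,(400,250)),im2[80:330,150:550]]))
go([.584,.0976,.255],60)
```

```text
198 [157 166 172] [-0.043  0.003  0.268]
205 [66 70 76] [-0.053  0.003  0.267]
212 [177 189 198] [-0.033  0.002  0.177]
219 [72 66 84] [-0.003  0.001  0.069]
226 [148  91  61] [0.    0.001 0.044]
233 [153  92  58] [ 0.015  0.001 -0.004]
240 [152  89  53] [ 0.012  0.001 -0.005]
247 [152  88  52] [ 0.009  0.001 -0.006]
254 [152  88  51] [ 0.006  0.001 -0.007]
261 [151  87  49] [ 0.003  0.001 -0.008]
268 [150  85  47] [-0.001  0.001 -0.009]
275 [150  85  46] [-0.004  0.001 -0.009]
282 [198 202 203] [-0.14   0.002  0.215]
22.875 [0.5838 0.097  0.3254] [ 0.05 -0.01 -1.79] [ 0.051 -0.    -0.035] 0.0226
yaw0 60.39 twist total 0.0021 travel total (0.1m) [-0.008  0.005  0.702] pos [0.584  0.0985 0.3252]
```

View pics/f.png

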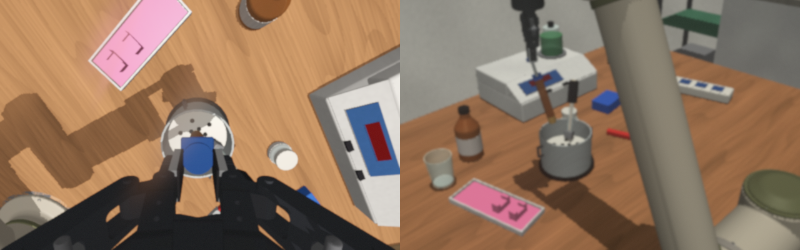

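The syringe hangs above the mouth with the blue disc in the pads at (198,155), and the electrode still stands in the pot. I'll lower the syringe.

Call:
step_arm --fingers '[1,1,1,1,1,1,1]' --pt "0.05 0 0" --pt "0 0 0.2" --pt "0 0 0.3" --pt "0 0 0.2" --pt "0 0 0.07" --pt "0 0 0.03" --pt "0 0 0" --twist '[0,0,0,0,0,0,0]'

```text
time_s: 23.9
position: [0.5865, 0.1019, 0.2461]
tool_rot: [[0.495, 0.869, 0.001], [0.869, -0.495, -0.0], [0.0, 0.001, -1.0]]
ft_force: [0.4, 0.9, -0.7]
grip_width: 0.0225
gripper_force: 19.9
```

Call:
step_arm --fingers '[1,1,1]' --pt "0 0 0.02" --pt "0 0 0.02" --pt "0 0 0" --twist '[0,0,0]'

```text
time_s: 24.28
position: [0.5862, 0.1017, 0.2415]
tool_rot: [[0.495, 0.869, -0.0], [0.869, -0.495, 0.0], [-0.0, -0.0, -1.0]]
ft_force: [0.7, 0.9, -1.3]
grip_width: 0.0226
gripper_force: 19.9
```

Call:
step_arm --fingers '[1,1]' --pt "0 0 0.02" --pt "0 0 0" --twist '[0,0]'

```text
time_s: 24.52
position: [0.5862, 0.1017, 0.2394]
tool_rot: [[0.495, 0.869, -0.0], [0.869, -0.495, 0.0], [-0.0, -0.0, -1.0]]
ft_force: [-0.1, 0.7, -1.3]
grip_width: 0.0226
gripper_force: 19.9
```

Call:
step_arm --fingers '[1,1]' --pt "0 0 0.015" --pt "0 0 0" --twist '[0,0]'

```text
time_s: 24.78
position: [0.5862, 0.1017, 0.2379]
tool_rot: [[0.495, 0.869, -0.0], [0.869, -0.495, 0.0], [-0.0, -0.0, -1.0]]
ft_force: [-0.5, -1.3, -0.2]
grip_width: 0.0224
gripper_force: 19.9
```

Call:
step_arm --fingers '[1,1]' --pt "0 0 0.015" --pt "0 0 0" --twist '[0,0]'

```text
time_s: 25.02
position: [0.5865, 0.1018, 0.2371]
tool_rot: [[0.495, 0.869, 0.002], [0.869, -0.495, 0.0], [0.001, 0.001, -1.0]]
ft_force: [0.4, 0.2, 3.5]
grip_width: 0.0223
gripper_force: 20.2
```

Call:
step_arm --fingers '[1,1]' --pt "0 0 0.01" --pt "0 0 0" --twist '[0,0]'

```text
time_s: 25.28
position: [0.5868, 0.1019, 0.2368]
tool_rot: [[0.495, 0.869, 0.003], [0.869, -0.495, 0.0], [0.002, 0.003, -1.0]]
ft_force: [0.7, 1.5, 7.6]
grip_width: 0.0223
gripper_force: 20.4
```

Call:
step_arm --fingers '[1,1,0.2,-0.1,-0.1,-0.1,-0.1,-0.1]' --pt "0 0 -0.007" --pt "0 0 0" --pt "0 0 0" --pt "0 0 0" --pt "0 0 -0.1" --pt "0 0 -0.4" --pt "0 0 -0.5" --pt "0 0 0" --twist '[0,0,0,0,0,0,0,0]'

```text
time_s: 26.28
position: [0.587, 0.1017, 0.3408]
tool_rot: [[0.495, 0.869, 0.008], [0.869, -0.495, -0.0], [0.004, 0.008, -1.0]]
ft_force: [0.9, 0.3, -1.1]
grip_width: 0.0469
gripper_force: 0.0
```

Run:
```python
from h import *
im2,d2=optics.get_image("side"); im,d=optics.get_image("wrist")
cv2.imwrite('pics/g.png',np.hstack([cv2.resize(im,(400,250)),im2[80:330,150:550]]))
go([.47,-.205,.25],19.3)
```

```text
yaw0 60.32 twist total 0.2279 travel total (0.1m) [-2.109  2.511  0.863] pos [0.5861 0.1017 0.3363]
```

View pics/g.png

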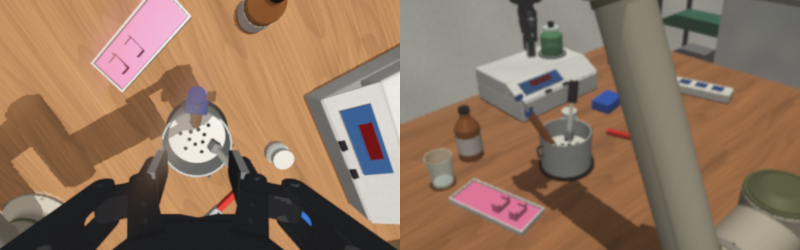

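The syringe leans on the rim at (197,105) and the electrode still stands; the scoop is partly visible below at (225,203). I'll go over to the scoop.

Call:
step_arm --fingers '[-0.1,-0.1,-0.1,-0.1,-0.1,-0.1,-0.1,-0.1,-1,-1]' --pt "0 0 0" --pt "0 0 0" --pt "0 0 0" --pt "0 0 0" --pt "-0.35 0.42 0" --pt "-0.35 0.42 0" --pt "-0.35 0.42 0" --pt "-0.35 0.42 0" --pt "-0.35 0.42 0.15" --pt "-0.35 0.42 0.25" --twist '[0.057,0.057,0.057,0.057,0,0,0,0,0,0]'

```text
time_s: 27.62
position: [0.4702, -0.2069, 0.2951]
tool_rot: [[0.944, 0.33, -0.001], [0.33, -0.944, 0.0], [-0.0, -0.001, -1.0]]
ft_force: [1.5, -0.4, -0.1]
grip_width: 0.0809
gripper_force: 0.0
```

Call:
step_arm --fingers '[-1,-1]' --pt "0 0 0.45" --pt "0 0 0" --twist '[0,0]'

```text
time_s: 27.88
position: [0.4696, -0.2049, 0.2481]
tool_rot: [[0.944, 0.329, -0.007], [0.329, -0.944, 0.005], [-0.005, -0.007, -1.0]]
ft_force: [-0.2, -0.6, 1.4]
grip_width: 0.0854
gripper_force: 0.0
```

Run:
```python
from h import *
s=monitor.observe(); c=optics.get_calibration("wrist"); im,d=optics.get_image("wrist"); print(s['position'],s['time_s'])
P={}
for q in["scoop_foot","scoop_top"]:
    for r in models.landmark_of("wrist",q)[:2]:
        w=ray_z(c,r['point'],.010); P.setdefault(q,w); print(q,np.round(r['point']),round(r['confidence'],2),np.round(w,4))
# red handle from colour + depth
hsv=cv2.cvtColor(im,cv2.COLOR_BGR2HSV); m=((hsv[...,0]<6)|(hsv[...,0]>174))&(hsv[...,1]>180)&(hsv[...,2]>80)&(d>0)
n,l,st,ce=cv2.connectedComponentsWithStats(m.astype(np.uint8)); k=1+np.argmax(st[1:,4]); v,u=np.nonzero(l==k); print(st[k],ce[k])
W=np.array([world(c,(a,b),d[b,a]) for a,b in zip(u,v)]); print('z',np.percentile(W[:,2],[5,50,95]))
W=W[W[:,2]>.009]; print(cv2.minAreaRect(W[:,:2].astype(np.float32)))
L=cv2.fitLine(W[:,:2].astype(np.float32),cv2.DIST_HUBER,0,.001,.001).ravel(); t=(W[:,:2]-L[2:])@L[:2]; print(L,'yaw',np.degrees(np.arctan2(L[1],L[0])),'ends',L[2:]+L[:2]*t.min(),L[2:]+L[:2]*t.max())
```

```text
[ 0.46959305 -0.2049177   0.24806725] 27.875
scoop_foot [315. 219.] 0.96 [ 0.407  -0.2215  0.01  ]
scoop_foot [142.   4.] 0.25 [0.577  0.0335 0.01  ]Traceback (most recent call last):
  File "<stdin>", line 9, in <module>
    return _wrapfunc(a, 'argmax', axis=axis, out=out, **kwds)
    return bound(*args, **kwds)
ValueError: attempt to get argmax of an empty sequence
```

Run:
```python
from h import *
s=monitor.observe(); c=optics.get_calibration("wrist"); im,d=optics.get_image("wrist"); print(s['position'],s['time_s'])
for q in["scoop_foot","scoop_top"]:
    for r in models.landmark_of("wrist",q)[:1]: print(q,np.round(r['point']),round(r['confidence'],2),np.round(ray_z(c,r['point'],.008),4))
f=im.astype(float); m=(f[...,2]>2.2*f[...,1])&(f[...,2]>2.2*f[...,0])&(f[...,2]>60)&(d>0)
n,l,st,ce=cv2.connectedComponentsWithStats(m.astype(np.uint8)); k=1+np.argmax(st[1:,4]); v,u=np.nonzero(l==k); print(st[k],ce[k])
W=np.array([world(c,(a,b),d[b,a]) for a,b in zip(u,v)]); print('z',np.percentile(W[:,2],[5,50,95]))
W=W[W[:,2]>.009]; print(cv2.minAreaRect(W[:,:2].astype(np.float32)))
L=cv2.fitLine(W[:,:2].astype(np.float32),cv2.DIST_HUBER,0,.001,.001).ravel(); t=(W[:,:2]-L[2:])@L[:2]; print(L,'yaw',np.degrees(np.arctan2(L[1],L[0])),'ends',L[2:]+L[:2]*t.min(),L[2:]+L[:2]*t.max())
```

```text
[ 0.47185644 -0.20532739  0.25266054] 28.025
scoop_foot [316. 218.] 0.97 [ 0.4118 -0.2253  0.008 ]
scoop_top [311.  74.] 0.8 [ 0.5748 -0.1624  0.008 ]
[306  76  15  76 966] [313.89337474 111.03519669]
z [0.01493737 0.016282   0.01753697]
((0.5331153869628906, -0.1791439652442932), (0.08434723317623138, 0.015950201079249382), 19.55647850036621)
[ 0.93312645  0.3595484   0.5320068  -0.18053602] yaw 21.072462 ends [ 0.4939048  -0.19521732] [ 0.57280915 -0.16481423]
```

Call:
step_arm --fingers '[-1,-1,-1,-1,-1,-1,-1,-1,-1,-1]' --pt "0 0 0" --pt "0.55 -0.014 0" --pt "0.56 -0.014 0" --pt "0 0 0.5" --pt "0 0 0.5" --pt "0 0 0.5" --pt "0 0 0.5" --pt "0 0 0.2" --pt "0 0 0.1" --pt "0 0 0.1" --twist '[-0.007,0,0,0,0,0,0,0,0,0]'

```text
time_s: 29.42
position: [0.5748, -0.1642, 0.0116]
tool_rot: [[0.936, 0.351, 0.002], [0.351, -0.936, -0.001], [0.001, 0.001, -1.0]]
ft_force: [0.7, -0.6, 0.4]
grip_width: 0.0851
gripper_force: 0.0
```

Call:
step_arm --fingers '[-1]' --pt "0 0 0" --twist '[0]'

```text
time_s: 29.55
position: [0.5743, -0.164, 0.0113]
tool_rot: [[0.936, 0.351, 0.0], [0.351, -0.936, -0.0], [0.0, 0.0, -1.0]]
ft_force: [0.9, 0.6, -0.0]
grip_width: 0.0854
gripper_force: 0.0
```

```bash
python3 -c "
from h import *
tilt(col=313,rows=range(205,300,8))"
```

```text
205 [ 68 103 146] [ 0.024 -0.003  0.01 ]
213 [ 65  98 140] [ 0.02  -0.003  0.011]
221 [ 66 100 141] [ 0.015 -0.003  0.011]
229 [ 64  97 138] [ 0.011 -0.003  0.011]
237 [ 67 101 142] [ 0.007 -0.003  0.011]
245 [ 60  89 127] [ 0.002 -0.003  0.01 ]
253 [ 32  35 127] [-0.001 -0.003  0.007]
261 [ 34  37 144] [-0.001 -0.003 -0.002]
269 [ 44  47 169] [-0.003 -0.003 -0.005]
277 [ 43  45 169] [-0.008 -0.003 -0.005]
285 [ 43  46 169] [-0.012 -0.003 -0.005]
293 [ 43  47 169] None
29.55 [ 0.5743 -0.164   0.0113] [ 0.93  0.58 -0.02] [ 0.002  0.006 -0.006] 0.0854
```

Call:
step_arm --fingers '[-1,1,1,1,1,1,1,1]' --pt "0 0 0.025" --pt "0 0 0" --pt "0 0 0" --pt "0 0 0" --pt "0 0 0" --pt "0 0 0" --pt "0 0 0" --pt "0 0 0" --twist '[0,0,0,0,0,0,0,0]'

```text
time_s: 30.6
position: [0.5742, -0.164, 0.0089]
tool_rot: [[0.936, 0.351, 0.0], [0.351, -0.936, -0.0], [0.0, 0.0, -1.0]]
ft_force: [-0.0, 0.4, 3.6]
grip_width: 0.0167
gripper_force: 20.8
```

Call:
step_arm --fingers '[1,1,1,1,1,1,1,1,1]' --pt "0 0 -0.3" --pt "0 0 -0.5" --pt "0 0 -0.5" --pt "0 0 -0.5" --pt "0 0 -0.3" --pt "0 0 0.4" --pt "0 0 -0.5" --pt "0 0 0" --pt "0 0 0" --twist '[0,0,0,0,0,0,0,0,0]'

```text
time_s: 31.72
position: [0.5741, -0.1639, 0.2282]
tool_rot: [[0.936, 0.351, -0.0], [0.351, -0.936, 0.0], [-0.0, -0.0, -1.0]]
ft_force: [0.1, -0.2, -1.4]
grip_width: 0.0168
gripper_force: 19.8
```

```bash
python3 -c "
from h import *
tilt(col=316,rows=range(190,300,7))"
```

```text
190 [ 51  78 114] [-0.022 -0.001  0.228]
197 [ 49  76 110] [-0.031 -0.002  0.228]
204 [ 51  80 117] [-0.039 -0.002  0.226]
211 [ 52  81 117] [-0.049 -0.002  0.227]
218 [ 53  81 117] [-0.058 -0.002  0.228]
225 [ 54  82 117] [-0.068 -0.002  0.228]
232 [ 80 122 170] [-0.077 -0.002  0.228]
239 [ 33  36 138] [ 0.01  -0.001 -0.001]
246 [ 36  39 149] [ 0.007 -0.001 -0.001]
253 [ 39  42 151] [ 0.005 -0.001 -0.005]
260 [ 38  41 151] [ 0.001 -0.001 -0.005]
267 [ 44  64 139] [-0.002 -0.001 -0.005]
274 [ 84 128 176] [-0.136 -0.002  0.229]
281 [ 86 131 180] [-0.146 -0.002  0.229]
288 [ 87 131 180] [-0.157 -0.002  0.229]
295 [ 88 133 183] [-0.167 -0.002  0.227]
31.725 [ 0.5741 -0.1639  0.2282] [ 0.13 -0.2  -1.36] [ 0.001  0.038 -0.002] 0.0168
```

The scoop hangs with a tilt of about 22°. I'll turn it toward the free side of the pot with a few more strokes.

Call:
step_arm --fingers '[1,1,1,1,1,1,1,1,1,1]' --pt "0 0 -0.4" --pt "0 0 0.4" --pt "0 0 -0.4" --pt "0 0 0.4" --pt "0 0 -0.4" --pt "0 0 0.4" --pt "0 0 -0.45" --pt "0 0 -0.4" --pt "0 0 0" --pt "0 0 0" --twist '[-0.059,-0.059,-0.059,-0.059,-0.059,-0.059,-0.059,-0.059,-0.059,-0.059]'

```text
time_s: 33.02
position: [0.5741, -0.1639, 0.3129]
tool_rot: [[-0.603, 0.798, -0.001], [0.798, 0.603, 0.001], [0.001, -0.001, -1.0]]
ft_force: [0.3, 0.1, -1.6]
grip_width: 0.0169
gripper_force: 19.8
```

Call:
step_arm --fingers '[1,1,1,1,1,1]' --pt "0 0 0" --pt "0 0 0" --pt "0 0 0" --pt "0 0 0" --pt "0 0 0" --pt "0 0 0" --twist '[-0.059,-0.059,-0.059,-0.059,-0.059,0]'

```text
time_s: 33.78
position: [0.5741, -0.1639, 0.3127]
tool_rot: [[-1.0, 0.005, -0.002], [0.005, 1.0, 0.001], [0.002, 0.001, -1.0]]
ft_force: [0.1, -0.8, -0.9]
grip_width: 0.0168
gripper_force: 19.8
```

```bash
python3 -c "
from h import *
tilt(col=316,rows=range(190,300,5))
go([.45,-.16,.32],180)
go([.467,.0335,.32],180)"
```

```text
190 [105 153 204] [-0.047  0.001  0.313]
195 [ 99 144 196] [-0.054  0.001  0.313]
200 [ 99 146 197] [-0.062  0.001  0.312]
205 [105 153 204] [-0.07   0.001  0.313]
210 [104 153 205] [-0.078  0.001  0.313]
215 [105 151 202] [-0.086  0.001  0.313]
220 [88 93 99] [-0.024  0.001  0.116]
225 [ 33  40 111] [-0.008  0.001  0.06 ]
230 [ 31  35 109] [0.002 0.001 0.025]
235 [ 32  38 128] [0.009 0.001 0.001]
240 [ 44  49 165] [ 0.007  0.001 -0.001]
245 [ 47  51 170] [ 0.005  0.001 -0.002]
250 [ 46  49 169] [ 0.003  0.001 -0.004]
255 [ 46  50 169] [ 0.001  0.001 -0.004]
260 [ 42  45 167] [-0.002  0.001 -0.004]
265 [ 41  51 153] [-0.004  0.001 -0.005]
270 [101 149 201] [-0.178  0.001  0.311]
275 [104 154 205] [-0.187  0.001  0.311]
280 [104 153 205] [-0.197  0.001  0.312]
285 [104 152 204] [-0.206  0.001  0.313]
290 [ 98 146 197] [-0.216  0.001  0.313]
295 [102 150 201] [-0.224  0.001  0.311]
33.775 [ 0.5741 -0.1639  0.3127] [ 0.07 -0.78 -0.9 ] [-0.034  0.016 -0.012] 0.0168
yaw0 179.62 twist total -0.0021 travel total (0.1m) [ 1.241  0.039 -0.071] pos [ 0.5741 -0.1639  0.3129]
yaw0 179.62 twist total -0.0021 travel total (0.1m) [ 1.071  1.974 -0.071] pos [ 0.5741 -0.1639  0.3129]
```

Call:
step_arm --fingers '[1,1,1,1,1,1,1,1,1]' --pt "0.25 0 0" --pt "0.45 0 0" --pt "0.35 0.2 0" --pt "0.06 0.4 0" --pt "0 0.45 0" --pt "0 0.45 0" --pt "0 0.3 0" --pt "0 0.16 0" --pt "0 0 0" --twist '[0,0,0,0,0,0,0,0,0]'

```text
time_s: 34.95
position: [0.4637, 0.0326, 0.3136]
tool_rot: [[-1.0, 0.003, -0.0], [0.003, 1.0, -0.0], [0.0, -0.0, -1.0]]
ft_force: [0.4, -1.1, -1.7]
grip_width: 0.0171
gripper_force: 19.8
```

Run:
```python
from h import *
tilt(col=316,rows=range(190,270,5))
go([.463,.0335,.24],180)
```

```text
190 [153 164 171] [-0.032  0.001  0.255]
195 [189 199 203] [-0.039  0.001  0.255]
200 [227 236 240] [-0.046  0.001  0.256]
205 [227 236 241] [-0.053  0.001  0.257]
210 [227 236 241] [-0.06   0.001  0.257]
215 [207 216 222] [-0.067  0.001  0.256]
220 [91 96 99] [-0.026  0.001  0.122]
225 [ 47  52 107] [-0.009  0.001  0.062]
230 [ 41  46 106] [0.002 0.001 0.024]
235 [ 39  43 123] [0.009 0.001 0.002]
240 [ 45  51 158] [ 0.007  0.001 -0.002]
245 [ 46  51 163] [ 0.005  0.001 -0.002]
250 [ 45  50 162] [ 0.003  0.001 -0.003]
255 [ 43  46 161] [ 0.001  0.001 -0.004]
260 [ 40  44 160] [-0.002  0.001 -0.005]
265 [ 73  79 153] [-0.005  0.001 -0.004]
34.95 [0.4637 0.0326 0.3136] [ 0.43 -1.06 -1.71] [0.015 0.055 0.002] 0.0171
yaw0 179.79 twist total -0.0012 travel total (0.1m) [0.008 0.015 0.736] pos [0.4638 0.032  0.3136]
```

Good; lowering to about 10 mm above the expected rest, then in small steps.

Call:
step_arm --fingers '[1,1,1,1,1,1]' --pt "0 0 0.2" --pt "0 0 0.3" --pt "0 0 0.2" --pt "0 0 0.07" --pt "0 0 0.04" --pt "0 0 0" --twist '[0,0,0,0,0,0]'

```text
time_s: 35.75
position: [0.464, 0.032, 0.2331]
tool_rot: [[-1.0, 0.003, 0.001], [0.003, 1.0, -0.0], [-0.001, -0.0, -1.0]]
ft_force: [0.6, -0.5, -0.2]
grip_width: 0.0167
gripper_force: 19.8
```

Call:
step_arm --fingers '[1,1,1]' --pt "0 0 0.02" --pt "0 0 0.02" --pt "0 0 0" --twist '[0,0,0]'

```text
time_s: 36.12
position: [0.4637, 0.0324, 0.2287]
tool_rot: [[-1.0, 0.003, -0.0], [0.003, 1.0, 0.0], [0.0, 0.0, -1.0]]
ft_force: [0.8, 0.5, -0.5]
grip_width: 0.0168
gripper_force: 19.8
```

Call:
step_arm --fingers '[1,1]' --pt "0 0 0.015" --pt "0 0 0" --twist '[0,0]'

```text
time_s: 36.38
position: [0.4637, 0.0324, 0.2271]
tool_rot: [[-1.0, 0.003, -0.0], [0.003, 1.0, 0.0], [0.0, 0.0, -1.0]]
ft_force: [-0.5, 0.3, 0.0]
grip_width: 0.0168
gripper_force: 19.8
```

Call:
step_arm --fingers '[1,1]' --pt "0 0 0.015" --pt "0 0 0" --twist '[0,0]'

```text
time_s: 36.62
position: [0.4637, 0.0323, 0.2256]
tool_rot: [[-1.0, 0.003, -0.0], [0.003, 1.0, 0.0], [0.0, 0.0, -1.0]]
ft_force: [-0.1, -1.2, -0.5]
grip_width: 0.0171
gripper_force: 19.8
```

Call:
step_arm --fingers '[1,1]' --pt "0 0 0.013" --pt "0 0 0" --twist '[0,0]'

```text
time_s: 36.88
position: [0.4639, 0.0323, 0.225]
tool_rot: [[-1.0, 0.003, 0.001], [0.003, 1.0, -0.0], [-0.001, -0.0, -1.0]]
ft_force: [-1.2, -0.1, 4.4]
grip_width: 0.0173
gripper_force: 20.3
```

Call:
step_arm --fingers '[1,1]' --pt "0 0 0.013" --pt "0 0 0" --twist '[0,0]'

```text
time_s: 37.12
position: [0.4642, 0.0322, 0.2247]
tool_rot: [[-1.0, 0.003, 0.003], [0.003, 1.0, -0.001], [-0.003, -0.001, -1.0]]
ft_force: [-3.5, -0.4, 12.8]
grip_width: 0.0168
gripper_force: 21.2
```

Call:
step_arm --fingers '[1,1,0.3,0,-0.1,-0.1,-0.1,-0.1,-0.1]' --pt "0 0 -0.016" --pt "0 0 0" --pt "0 0 0" --pt "0 0 0" --pt "0 0 0" --pt "0 0 -0.1" --pt "0 0 -0.4" --pt "0 0 -0.5" --pt "0 0 0" --twist '[0,0,0,0,0,0,0,0,0]'

```text
time_s: 38.25
position: [0.4647, 0.0322, 0.3286]
tool_rot: [[-1.0, 0.003, 0.008], [0.003, 1.0, -0.001], [-0.008, -0.001, -1.0]]
ft_force: [-0.5, 0.5, -0.8]
grip_width: 0.047
gripper_force: 0.0
```

Run:
```python
from h import *
for n in ("wrist","side","top"):
    c=optics.get_calibration(n); im,d=optics.get_image(n)
    for q in ["electrode","syringe","scoop"]:
        for k in("foot","top"):
            for r in models.landmark_of(n,q+"_"+k)[:1]:
                p=r['point']; i,j=int(round(p[1])),int(round(p[0])); D=d[i,j]
                print(n,q,k,np.round(p),round(r['confidence'],2),np.round(world(c,p,D),3))
s=monitor.observe(); print(s['time_s'],s['position'],s['grip_width'])
# points above rim around pot in wrist depth
c=optics.get_calibration("wrist"); im,d=optics.get_image("wrist"); f,cx,cy=K(c); v,u=np.nonzero(d>0); D=d[v,u]
T=np.array(c['world_from_camera']); W=(T[:3,:3]@np.c_[(u-cx)/f*D,-(v-cy)/f*D,-D].T).T+T[:3,3]
x=W[:,0]-.547; y=W[:,1]-.0335; R=np.hypot(x,y); m=(W[:,2]>.12)&(W[:,2]<.26)&(R<.15)&(v<330)
az=np.degrees(np.arctan2(y,x))//30*30
for a in sorted(set(az[m])): k=m&(az==a); print(int(a),k.sum(),'z',np.round(np.percentile(W[k,2],[2,98]),3),'r',np.round(np.percentile(R[k],[2,98]),3),im[v[k],u[k]].mean(0).round())
```

```text
wrist electrode foot [297. 237.] 0.77 [0.563 0.008 0.078]
wrist syringe foot [341. 231.] 0.6 [0.555 0.066 0.078]
wrist scoop foot [315. 201.] 0.75 [0.518 0.032 0.058]
wrist scoop top [316. 155.] 0.95 [0.433 0.033 0.215]
side electrode top [326. 162.] 0.62 [ 0.587 -0.049  0.214]
side syringe top [269. 180.] 0.8 [0.592 0.14  0.229]
side scoop top [346. 190.] 0.65 [0.434 0.031 0.216]
top electrode foot [299. 204.] 0.7 [0.569 0.001 0.087]
top electrode top [323. 186.] 0.94 [ 0.605 -0.055  0.213]
top syringe foot [277. 209.] 0.71 [0.555 0.057 0.068]
top syringe top [238. 182.] 0.62 [0.608 0.134 0.232]
top scoop foot [284. 227.] 0.65 [0.509 0.037 0.06 ]
39.3 [0.46372077 0.03235678 0.32474144] 0.04689337931285615
-180 444 z [0.131 0.219] r [0.061 0.119] [ 94. 109. 153.]
-90 19 z [0.12 0.13] r [0.058 0.065] [123. 136. 145.]
-60 217 z [0.12  0.178] r [0.057 0.078] [104. 120. 136.]
30 69 z [0.121 0.146] r [0.053 0.067] [ 51.  83. 127.]
60 143 z [0.121 0.142] r [0.052 0.062] [ 38.  73. 121.]
150 542 z [0.132 0.22 ] r [0.061 0.119] [ 85.  98. 145.]
```

```bash
python3 -c "
from h import *
print(close_job())"
```

```text
the job is handed in; nothing more can be done
None
```

I put the electrode, then the syringe, then the scoop into the rinse pot, foot-down on the drainer and leaning on the rim with handles out. I felt each one rest (about 8–13 N at the wrist) and eased off before letting go. The last camera check showed all three in place with the gripper clear. I never touched the other things and handed the job in at about 39 s, but the hand-in returned no verdict.

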